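# Put the microscope parts back in their rests

## Robot

A 7-joint arm with a two-finger parallel gripper is mounted at the origin on the work surface. World frame = base frame: x ahead of the robot, y to its left, z up, the work surface at z = 0. Lengths are in m, angles in rad, forces in N, time in s.
With the tool pointing down it reaches from about 0.35 to 0.9 m from the base axis. Payload 8.1 kg.
Tool frame: the origin (TCP) lies at the very end of the fingers, on their centre line; the grasp point (between the pads) lies 19 mm behind it; z points along the fingers, x is the direction in which the jaws open and shut, and the axes are right-handed (so a half turn about z gives the same grasp; the last joint's range is limited). The gripper opens to 92 mm and grips with 3 to 60 N. Pads are 19 mm wide; open, the fingers measure 130 mm over their backs; the gripper's body (75 mm by 190 mm) begins 47 mm behind the grasp point.
Start: joints at [1.086, 0.434, 0.025, 1.573, -0.012, 1.134, -0.075], TCP at [0.233, -0.58, 0.227] pointing down, gripper open.
Joint ranges: [-2.62, 2.62], [-0.44, 2.09], [-1.27, 1.32], [0.08, 2.57], [-1.32, 4.46], [0.12, 2], [-2.74, 2.74]. Speed limits (rad/s): [2.22, 2.22, 3.01, 3.01, 3.14, 3.14, 3.14].

## Interface

Orientations are given as a rotation vector (axis times angle).
In Python, from cell import status, viewer, arm gives the robot as it stands.
- The arm moves only by the tool jog_arm, never from a script. Its argument "commands" is text: rows parted by semicolons, each of 7 numbers parted by spaces: the closure, from -1 (fully open) to 1 (shut), then the shift along the world's x, y, z normalised to -1 to 1, where 1 is 0.3 m, then the turn, a rotation vector about the world's x, y, z normalised to -1 to 1, where 1 is 2 pi rad. In form: jaw dx dy dz wx wy wz; .... A call has exactly 5 rows; each row shifts and turns the commanded pose from where the row before left it; what a row does not reach is not made up. A row lasts 1/10 s, in which the tool goes at most 50 mm and 8.59 degrees, less where a joint would pass 70% of its speed; a pose out of reach is approached as far as the arm can. A call with a number of a shift or a turn outside -1 to 1 is refused whole. A call with a gripper value outside its range is refused whole. The fingers move at their own pace and stop on an object; "force" is the grip in N (left out, the last holds). Time passes only in rows, so rows that do not move let the fingers close, or fill a call up. It gives the time, the measured TCP pose, the force and the opening at its end, in the units of the state.
- status.observe(): the state, without advancing time (a new reading comes with each control period).
- viewer.get_image(name): name is "scene" or "top" or "wrist"; returns a dict with "pixels" (480x640x3 uint8, red, green, blue), "z_map" (480x640 float32, m along the optical axis (not along the pixel's ray), 0 where there is no reading), "camera_matrix" (3x3 intrinsics, pixels), "R" (3x3) and "t" (3): a world point X has camera coordinates R X + t. Camera axes: x right, y down, z forward; pixel columns grow to the right and rows downward; lengths in m; the calibration is good to about 2 mm. A picture is of the moment at which its call begins.
- arm.sign_off(): hands the job in, once; it reports no verdict.
The state is a dict: "clock": time; "joints": joint angles; "dq": joint speeds; "joint_efforts": joint torques, N m; "position": TCP position; "ee_rot": TCP orientation; "force": force on the tool from outside, world axes, zero at the start; "ft_torque": the same for the moment, N m; "width": opening from 0.0 (shut) to 1.0 (fully open).
Only numpy, scipy, OpenCV 4.12 (cv2) and the standard library are available. Lean on these libraries where they do the work, as an engineer would, in place of code of your own. Each camera call takes 0.05 s, during which the arm holds its last target. There are 200 camera calls.

## Task

The practical is over: put the objective, the eyepiece, the condenser and the slide box each into the white rest whose recess matches the shape and size of its foot (the slimmest round part in the smallest round recess, the widest in the largest, the box in the oblong one). Each must end standing upright and flat on the floor of its recess, fully inside its rim, and never be tipped over on the way; leave the beaker and the stain bottle where they stand.

Things in the scene. Friction and masses are not known exactly. Their poses are not given: they have to be found in the camera images.
- objective_centre (a point): Microscope objective: slim bright-steel cylinder standing upright, 24 mm diameter, 52 mm tall, thin dark bands, the top 10 mm tapering to a 12 mm nose. The point is on its axis half-way up, 26 mm above its foot; z is up.
- eyepiece_centre (a point): Microscope eyepiece standing upright: black eyecup foot 36 mm diameter and 20 mm tall, then a steel barrel 30 mm diameter up to 56 mm. The point is on its axis half-way up, 28 mm above its foot; z is up.
- condenser_centre (a point): Microscope condenser: squat black cylinder standing upright, 54 mm diameter, 42 mm tall, with a steel ring and a lens on top. The point is on its axis half-way up, 21 mm above its foot; z is up.
- slide_box_centre (a point): Slide box: closed dark grey plastic box, 84 mm long (its x) by 34 mm wide (its y) by 44 mm tall, pale panel on top. The point is its centre, 22 mm above its foot; z is up.
- rest_small_floor (a point): Rest with the smallest round recess: white plastic block 96 x 96 mm, 10 mm high, fixed to the bench, with a central dark-floored round recess 40 mm in diameter and 7 mm deep. The point is the centre of the recess floor, 3 mm above the bench; x and y lie along the block's sides, z is up.
- rest_medium_floor (a point): Rest with the middle-sized round recess: white plastic block 96 x 96 mm, 10 mm high, fixed to the bench, with a central dark-floored round recess 52 mm in diameter and 7 mm deep. The point is the centre of the recess floor, 3 mm above the bench; x and y lie along the block's sides, z is up.
- rest_large_floor (a point): Rest with the largest round recess: white plastic block 96 x 96 mm, 10 mm high, fixed to the bench, with a central dark-floored round recess 70 mm in diameter and 7 mm deep. The point is the centre of the recess floor, 3 mm above the bench; x and y lie along the block's sides, z is up.
- rest_oblong_floor (a point): Rest with the oblong recess: white plastic block 126 mm (its x) by 76 mm (its y), 10 mm high, fixed to the bench, with a central dark-floored recess 100 mm (x) by 50 mm (y), 7 mm deep. The point is the centre of the recess floor, 3 mm above the bench; z is up.
- beaker_centre (a point): Bystander: small open glass beaker, 48 mm diameter, 65 mm tall, standing among the parts. The point is on its axis half-way up.
- stain_bottle_centre (a point): Bystander: small amber stain bottle with a black cap, 36 mm diameter, 70 mm tall, standing among the parts. The point is on its axis half-way up.
Things that resemble listed ones, but are neither listed nor needed, are in the scene too. Leave any brown or green look-alike of the part that bears rest_oblong_floor alone.

How it is judged:
At the end, for the whole second after the job is handed in: Objective in the small round recess, eyepiece in the medium, condenser in the large (centred within 12 mm), slide box in the oblong one (14 mm, lengthwise within 0.3 rad); each upright within 0.1 rad, on the recess floor (at most 3 mm above it) and still (under 0.02 m/s) (horizontal distance between objective_centre and rest_small_floor below 0.012 m and z of objective_centre in the frame of rest_small_floor below 0.029 m and angle between each of objective_centre, eyepiece_centre, condenser_centre, slide_box_centre's own z axis and vertical below 0.1 rad and linear speed of each of objective, eyepiece, condenser, slide_box below 0.02 m/s and horizontal distance between eyepiece_centre and rest_medium_floor below 0.012 m and z of eyepiece_centre in the frame of rest_medium_floor below 0.031 m and horizontal distance between condenser_centre and rest_large_floor below 0.012 m and z of condenser_centre in the frame of rest_large_floor below 0.024 m and horizontal distance between slide_box_centre and rest_oblong_floor below 0.014 m and z of slide_box_centre in the frame of rest_oblong_floor below 0.025 m and angle between the x axis of slide_box_centre and the x axis of rest_oblong_floor, either way round below 0.3 rad); the robot touches nothing.
It fails at once if one of the four parts is tipped over (more than 0.6 rad) (angle between any of objective_centre, eyepiece_centre, condenser_centre, slide_box_centre's own z axis and vertical above 0.6 rad).
It fails at once if the beaker is shifted by more than 25 mm (distance of beaker_centre from where it was at the start of the episode above 0.025 m).
It fails at once if the stain bottle is shifted by more than 25 mm (distance of stain_bottle_centre from where it was at the start of the episode above 0.025 m).
It also fails if it takes over 120 s, if anything falls off the work surface, if the arm or the gripper's body presses on something with over 40 N, if the wrist force passes 120 N, or if a joint passes its speed limit or range.

## Working session

There is one attempt and no reset: what is moved stays moved. The work goes in short steps, Python scripts to look and compute and a tool call to move; the robot and the scene stay as the last step left them, time stands still between calls to the robot, and variables do not carry over. Pictures are saved under pics/ and viewed, about 12 in all and at most 16, crops included, and the job is handed in when it is done.

Besides the shell and the picture viewer there is one more tool, called after ">>>" as name(argument=value, ...) on one line, values as JSON. jog_arm: Moves the arm, as the interface text tells. Scaled input: -1 to 1 covers 0.3 m each way for a shift and 2 pi rad each way for a turn. Its arguments: {"type":"object","properties":{"commands":{"type":"string"},"force":{"type":"number"}},"required":["commands"]}

```bash
ls; mkdir -p pics
python3 - <<'E'
from cell import status, viewer
import cv2,numpy as np
print(status.observe())
for n in ("top","scene"):
    d=viewer.get_image(n); np.savez(f"{n}0.npz",**d)
    cv2.imwrite(f"pics/{n}0.png",d["pixels"][:,:,::-1]); print(n,d["camera_matrix"],d["R"],d["t"])
E
```

```text
pics
{'clock': 0.0, 'joints': array([ 1.08641738,  0.43522328,  0.0249857 ,  1.57413012, -0.01158635,
        1.13400919, -0.07511308]), 'dq': array([ 3.56050093e-05,  2.30178062e-03, -2.07001529e-04, -4.21215094e-04,
       -1.95386408e-04,  1.51191907e-03,  1.97401394e-04]), 'joint_efforts': array([-3.92989050e-04, -6.67844439e+01,  9.84907262e-01, -3.14464831e+01,
       -6.06173929e-02,  4.26766207e-02,  1.64633962e-04]), 'position': array([ 0.23259211, -0.57953278,  0.22593218]), 'ee_rot': array([-2.60185386e+00,  1.75929620e+00,  2.24815185e-03]), 'force': array([-0.30455637,  0.02177474, -0.67773074]), 'ft_torque': array([-0.01194266,  0.05731419, -0.01198244]), 'width': 1.0002203217617789}
top [[437.40873145   0.         321.67614049]
 [  0.         437.40873145 239.2619649 ]
 [  0.           0.           1.        ]] [[-0.02562638 -0.99963181  0.00891793]
 [-0.98594206  0.02380001 -0.16538385]
 [ 0.16511071 -0.01303076 -0.98618895]] [0.04634566 0.48444706 1.16082427]
scene [[544.76939701   0.         314.86512173]
 [  0.         544.76939701 242.9531081 ]
 [  0.           0.           1.        ]] [[ 0.88585678  0.46369662 -0.01559539]
 [ 0.33316759 -0.65916517 -0.67416663]
 [-0.32288872  0.5920192  -0.73841461]] [-0.43178673 -0.08952338  1.43255469]
```

View pics/top0.png

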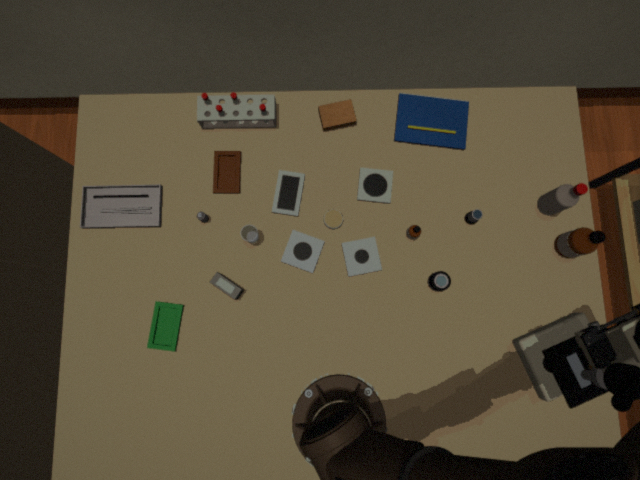

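View pics/scene0.png

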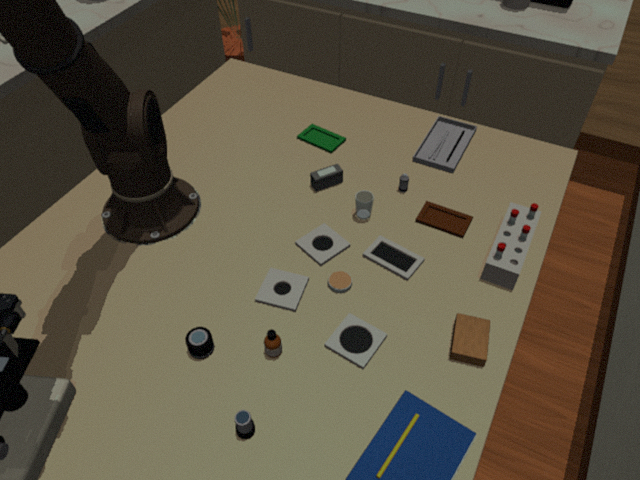

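```bash
cat > h.py <<'E'
import numpy as np,cv2
def cloud(d):
    K,R,t,z=d["camera_matrix"],d["R"],d["t"],d["z_map"]
    v,u=np.mgrid[:480,:640]
    c=np.stack([(u-K[0,2])/K[0,0]*z,(v-K[1,2])/K[1,1]*z,z],-1)
    return (c-t)@R, z>0
def ray(d,u,v,h):
    K,R,t=d["camera_matrix"],d["R"],d["t"]
    r=R.T@np.linalg.solve(K,[u,v,1]); o=-R.T@t
    return (o+r*(h-o[2])/r[2])[:2]
E
python3 - <<'E'
from h import *
T=dict(np.load("top0.npz")); S=dict(np.load("scene0.npz"))
PT,vt=cloud(T); PS,vs=cloud(S)
objs=dict(obj=(203,217,.052),eye=(474,216,.056),cond=(440,281,.042),box=(227,286,.044),beak=(251,235,.065),stain=(414,232,.07))
for n,(u,v,h) in objs.items():
    c=ray(T,u,v,h)
    out=[n,c.round(3)]
    for P,ok in((PT,vt),(PS,vs)):
        m=ok&(np.hypot(P[...,0]-c[0],P[...,1]-c[1])<.065)&(P[...,2]>h-.012)&(P[...,2]<h+.015)
        q=P[m]
        if len(q)<3: out.append(len(q)); continue
        (cx,cy),wh,a=cv2.minAreaRect((q[:,:2]*1000).astype(np.float32))
        out+= [len(q),q.mean(0).round(4),(round(cx,1),round(cy,1)),np.round(wh,1),round(a,1)]
    print(*out)
for n,(u,v) in dict(large=(376,185),med=(303,251),small=(362,256),obl=(289,193)).items():
    c=ray(T,u,v,.01); out=[n,c.round(3)]
    for I,k in((T,'T'),(S,'S')):
        g=I["pixels"].astype(int); m=((g.min(-1)>110)&(g.max(-1)-g.min(-1)<28)).astype(np.uint8)
        uv=I["R"]@[*c,.01]+I["t"]; uv=I["camera_matrix"]@uv; uv=uv[:2]/uv[2]
        # flat mask region: contour filled closest
        cs,_=cv2.findContours(m,cv2.RETR_EXTERNAL,cv2.CHAIN_APPROX_NONE)
        cs=[x for x in cs if cv2.contourArea(x)>200 and cv2.pointPolygonTest(x,(float(uv[0]),float(uv[1])),False)>0]
        if not cs: out+=[k,'none',g[int(v),int(u)-12 if k=='T' else 0]]; continue
        w=np.array([ray(I,*p[0],.01)*1000 for p in cs[0]],np.float32)
        (cx,cy),wh,a=cv2.minAreaRect(w); out+=[k,(round(cx,1),round(cy,1)),np.round(wh,1),round(a,1)]
    print(*out)
for I,r,n in((T,(180,160,320,180),"ct"),(S,(160,110,320,340),"cs")):
    x,y,w,h=r; cv2.imwrite(f"pics/{n}.png",cv2.resize(I["pixels"][y:y+h,x:x+w,::-1],None,fx=2.4 if n=="ct" else 1.7,fy=2.4 if n=="ct" else 1.7,interpolation=cv2.INTER_CUBIC))
E
```

```text
obj [0.553 0.357] 56 [0.5584 0.3653 0.0479] (558.9, 366.0) [19.5 22. ] 10.6 56 [0.562  0.3627 0.0475] (561.4, 363.0) [22.8 22.5] 5.4
eye [ 0.537 -0.385] 105 [ 0.5413 -0.3912  0.055 ] (541.8, -392.0) [28.3 28.7] 60.9 246 [ 0.547  -0.3944  0.0553] (545.4, -392.8) [29.5 29.3] 5.4
cond [ 0.363 -0.283] 328 [ 0.3635 -0.2829  0.0421] (364.4, -283.8) [53.1 51.9] 86.7 540 [ 0.3691 -0.2873  0.0416] (367.0, -285.5) [52.9 53.7] 75.5
box [0.364 0.292] 407 [0.365  0.2956 0.0441] (365.4, 296.7) [84.6 34.4] 54.5 371 [0.3687 0.2915 0.0429] (368.1, 295.4) [86.8 42.1] 55.7
beak [0.497 0.224] 87 [0.5052 0.2332 0.0629] (503.8, 231.2) [46.2 46.1] 67.3 169 [0.5055 0.2313 0.0609] (506.0, 230.9) [45.1 47.9] 25.1
stain [ 0.494 -0.214] 42 [ 0.5027 -0.2213  0.068 ] (502.5, -222.3) [16.6 16.7] 0.9 79 [ 0.5069 -0.2238  0.0683] (506.2, -222.3) [16.2 18.3] 29.5
large [ 0.645 -0.127] T none [34 35 32] S (647.3, -121.7) [95.8 96. ] 82.7
med [0.458 0.087] T (459.4, 89.5) [93.3 91.9] 68.1 S (460.6, 90.7) [95.3 94.7] 68.2
small [ 0.44  -0.078] T (441.0, -75.9) [90.9 92.6] 9.9 S (441.6, -74.6) [94.8 96. ] 9.7
obl [0.627 0.124] T none [114 119 110] S (630.2, 128.4) [ 75.4 125.2] 80.0
```

View pics/ct.png

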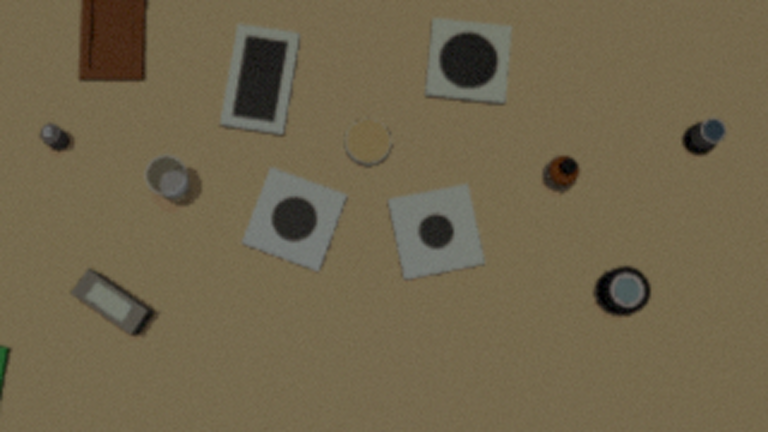

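Crop: the objective (55,137), box (113,300), eyepiece (705,135), condenser (623,290), beaker (170,180) and bottle (563,172). Rests: oblong (260,80), large (470,60), medium (295,218), small (437,231). Positions agree to about 3 mm between cameras. Condenser first.

>>> jog_arm(commands="-1 0.0633 0.14 -0.0333 0 0 0;-1 0.0633 0.14 -0.0333 0 0 0;-1 0.0633 0.14 -0.0333 0 0 0;-1 0.0633 0.14 -0.0333 0 0 0;-1 0.0633 0.14 -0.0333 0 0 0", force=20)

```text
clock: 0.6
position: [0.3281, -0.3682, 0.1763]
ee_rot: [-2.602, 1.76, 0.0]
force: [0.3, 0.3, -0.1]
width: 0.998
```

>>> jog_arm(commands="-1 0.032 0.07 -0.06 0 0 0;-1 0.032 0.07 -0.06 0 0 0;-1 0.032 0.07 -0.06 0 0 0;-1 0.032 0.07 -0.06 0 0 0;-1 0 0 0 0 0 0")

```text
clock: 1.1
position: [0.3662, -0.2822, 0.1027]
ee_rot: [-2.605, 1.753, 0.007]
force: [-1.1, -0.5, -0.2]
width: 1.001
```

Run:
```python
from cell import status, viewer
from h import *
s=status.observe(); print(s["position"],s["joints"].round(2))
d=viewer.get_image("wrist"); np.savez("w1.npz",**d); cv2.imwrite("pics/w1.png",d["pixels"][:,:,::-1])
P,ok=cloud(d); 
m=ok&(abs(P[...,2]-.041)<.006)&(np.hypot(P[...,0]-.366,P[...,1]+.285)<.06); q=P[m]
print(m.sum(), cv2.minEnclosingCircle((q[:,:2]*1000).astype(np.float32)), q.mean(0))
```

```text
[ 0.36615703 -0.28217896  0.10274716] [ 0.63  0.34 -0.11  2.09  0.05  0.71 -0.7 ]
5291 ((365.2832946777344, -286.06781005859375), 26.96806526184082) [ 0.36648701 -0.28547518  0.04244713]
```

View pics/w1.png

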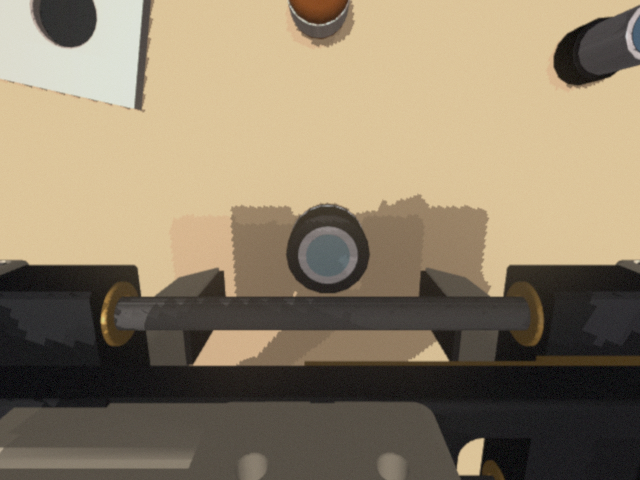

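The condenser (328,250) sits between the open jaws; the wrist depth gives (365,-286) mm, which agrees with the other cameras. Descend and grip.

>>> jog_arm(commands="-1 -0.002 -0.01 -0.1 0 0 0;-1 0 0 -0.1 0 0 0;-1 0 0 -0.09 0 0 0;-1 0 0 0 0 0 0;1 0 0 0 0 0 0", force=20)

```text
clock: 1.65
position: [0.3653, -0.2896, 0.0183]
ee_rot: [2.601, -1.761, -0.001]
force: [0.2, -0.6, 0.6]
width: 0.951
```

>>> jog_arm(commands="1 0 0 0 0 0 0;1 0 0 0 0 0 0;1 0 0 0 0 0 0;1 0 0 0.03 0 0 0;1 0 0 0.1 0 0 0")

```text
clock: 2.15
position: [0.3641, -0.288, 0.0561]
ee_rot: [2.603, -1.759, -0.007]
force: [-0.2, -0.8, -0.8]
width: 0.578
```

>>> jog_arm(commands="1 0 0 0.15 0 0 0;1 0.07 0.04 0.1 0 0 0;1 0.134 0.079 0 0 0 0;1 0.134 0.079 0 0 0 0;1 0.134 0.079 0 0 0 0")

```text
clock: 2.65
position: [0.5084, -0.2051, 0.1332]
ee_rot: [-2.602, 1.761, -0.002]
force: [-0.2, -1.7, -2.1]
width: 0.584
```

>>> jog_arm(commands="1 0.134 0.079 0 0 0 0;1 0.134 0.079 0 0 0 0;1 0.134 0.079 0 0 0 0;1 0.064 0.0413 -0.05 0 0 0;1 0 0 -0.1 0 0 0")

```text
clock: 3.15
position: [0.652, -0.1182, 0.0892]
ee_rot: [-2.602, 1.75, -0.008]
force: [0.0, 0.2, -2.6]
width: 0.581
```

```bash
cat >> h.py <<'E'
RESTS=dict(large=(.6467,-.122),med=(.460,.090),small=(.4413,-.0752),obl=(.6297,.128))
def rest(d,n):
    "dark recess floor centroid near rest n, on z=.003..; white block rect on z=.01"
    P,ok=cloud(d); g=d["pixels"].astype(int)
    X=P[...,:2]*1000-np.array(RESTS[n])*1000
    near=ok&(np.hypot(X[...,0],X[...,1])<90)&(abs(P[...,2]-.010)<.004)&(g.max(-1)-g.min(-1)<40)&(g.min(-1)>90)
    q=(P[near][:,:2]*1000).astype(np.float32)
    print(n,near.sum(),cv2.minAreaRect(q) if near.any() else '')
E
python3 - <<'E'
from cell import status, viewer
from h import *
s=status.observe(); print(s["position"],s["joints"].round(2))
d=viewer.get_image("wrist"); np.savez("w2.npz",**d); cv2.imwrite("pics/w2.png",d["pixels"][:,:,::-1])
for n in RESTS: rest(d,n)
E
```

```text
[ 0.65196195 -0.11815387  0.08916076] [ 0.18  0.62 -0.13  1.62  0.09  0.9  -1.16]
large 6614 ((647.029052734375, -123.93112182617188), (96.16968536376953, 95.24882507324219), 82.39938354492188)
med 2 ((490.093994140625, 34.35004425048828), (0.7470663785934448, 0.0), 111.99666595458984)
small 0 
obl 3031 ((647.9098510742188, 86.34783935546875), (92.2912368774414, 31.578350067138672), 10.306243896484375)
```

View pics/w2.png

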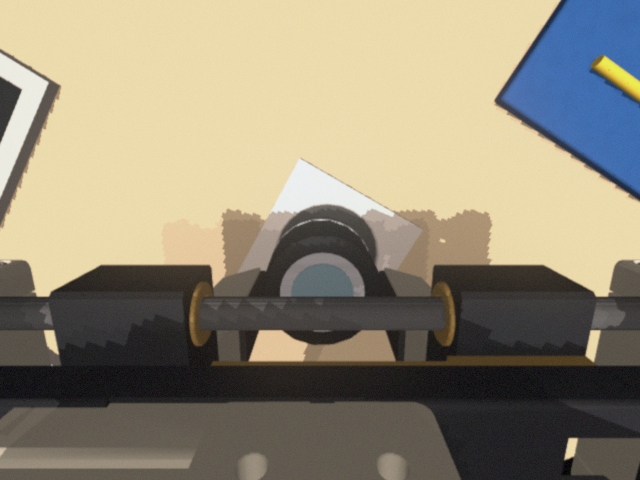

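The condenser is held over the large rest, whose recess rim shows around (325,225). The wrist view puts the block centre at (647,-123) mm.

>>> jog_arm(commands="1 0 -0.003 -0.1 0 0 0;1 0 0 -0.06 0 0 0;1 0 0 -0.02 0 0 0;1 0 0 0 0 0 0;1 0 0 0 0 0 0")

```text
clock: 3.7
position: [0.6467, -0.1239, 0.0338]
ee_rot: [2.602, -1.76, 0.0]
force: [0.1, 0.2, -1.5]
width: 0.581
```

>>> jog_arm(commands="1 0 0 -0.02 0 0 0;1 0 0 -0.015 0 0 0;1 0 0 -0.003 0 0 0;1 0 0 0 0 0 0;1 0 0 0 0 0 0")

```text
clock: 4.2
position: [0.6495, -0.123, 0.0259]
ee_rot: [-2.6, 1.758, -0.007]
force: [-5.6, 3.3, 26.7]
width: 0.581
```

>>> jog_arm(commands="-1 0 0 0 0 0 0;-1 0 0 0 0 0 0;-1 0 0 0 0 0 0;-1 0 0 0.08 0 0 0;-1 0 0 0.16 0 0 0")

```text
clock: 4.7
position: [0.6438, -0.1232, 0.0901]
ee_rot: [2.599, -1.758, -0.012]
force: [0.0, -0.4, 0.8]
width: 0.962
```

>>> jog_arm(commands="-1 0 0 0.13 0 0 0;-1 0 0 0 0 0 0;-1 0 0 0 0 0 0;-1 0 0 0 0 0 0;-1 0 0 0 0 0 0")

```text
clock: 5.2
position: [0.6459, -0.1233, 0.1307]
ee_rot: [2.601, -1.759, -0.004]
force: [0.4, -0.3, -0.2]
width: 1.004
```

```bash
cat >> h.py <<'E'
def top(d,c,h,r,tol=.005):
    P,ok=cloud(d); m=ok&(abs(P[...,2]-h)<tol)&(np.hypot(P[...,0]-c[0],P[...,1]-c[1])<r); q=P[m]
    if len(q)<5: print('few',len(q)); return
    w=(q[:,:2]*1000).astype(np.float32)
    print(len(q),q.mean(0).round(4),np.percentile(q[:,2],[5,50,95]).round(4),cv2.minAreaRect(w),cv2.minEnclosingCircle(w))
E
python3 - <<'E'
from cell import status, viewer
from h import *
s=status.observe(); print(s["position"],s["ee_rot"])
d=viewer.get_image("wrist"); top(d,(.647,-.123),.045,.04); rest(d,"large")
d=viewer.get_image("scene"); top(d,(.647,-.123),.045,.04); rest(d,"large")
E
```

```text
[ 0.64594249 -0.12331678  0.13073282] [ 2.60129038 -1.75900897 -0.00394544]
4373 [ 0.6489 -0.123   0.0455] [0.0441 0.0455 0.0469] ((648.0064086914062, -123.23062133789062), (53.26241683959961, 52.863182067871094), 72.59306335449219) ((647.951904296875, -123.39707946777344), 26.89136505126953)
large 7979 ((646.5127563476562, -123.89494323730469), (96.2739486694336, 96.34960174560547), 82.39981079101562)
357 [ 0.6515 -0.1289  0.0454] [0.0419 0.0456 0.0486] ((650.5006713867188, -127.25669860839844), (51.93392562866211, 44.52442169189453), 21.56041717529297) ((648.8093872070312, -123.35877227783203), 27.173627853393555)
large 403 ((648.3269653320312, -122.24862670898438), (97.0833511352539, 96.29512023925781), 82.38157653808594)
```

The condenser is seated: its top is at 45.5 mm and it is about 1.5 mm off centre. Next, the eyepiece.

>>> jog_arm(commands="-1 -0.0574 -0.15 0 0 0 0;-1 -0.0574 -0.15 0 0 0 0;-1 -0.0574 -0.15 0 0 0 0;-1 -0.0574 -0.15 0 0 0 0;-1 -0.0574 -0.15 0 0 0 0")

```text
clock: 5.8
position: [0.5597, -0.3499, 0.1318]
ee_rot: [2.603, -1.759, -0.001]
force: [0.7, -0.0, 0.3]
width: 1.0
```

>>> jog_arm(commands="-1 -0.0574 -0.15 -0.05 0 0 0;-1 0 0 -0.02 0 0 0;-1 0 0 0 0 0 0;-1 0 0 0 0 0 0;-1 0 0 0 0 0 0")

```text
clock: 6.3
position: [0.5451, -0.3912, 0.1118]
ee_rot: [-2.604, 1.756, -0.0]
force: [-0.0, -0.0, 0.3]
width: 0.999
```

Run:
```python
from cell import status, viewer
from h import *
s=status.observe(); print(s["position"],s["ee_rot"])
d=viewer.get_image("wrist"); cv2.imwrite("pics/w3.png",d["pixels"][:,:,::-1]); top(d,(.5435,-.3925),.056,.04)
```

```text
[ 0.54510102 -0.3911624   0.11181609] [-2.60397018e+00  1.75582983e+00 -4.66899109e-04]
1710 [ 0.5452 -0.3937  0.0563] [0.0548 0.0565 0.0576] ((544.4591674804688, -393.96246337890625), (29.102886199951172, 29.548797607421875), 84.55432891845703) ((544.3221435546875, -394.01824951171875), 14.974745750427246)
```

View pics/w3.png

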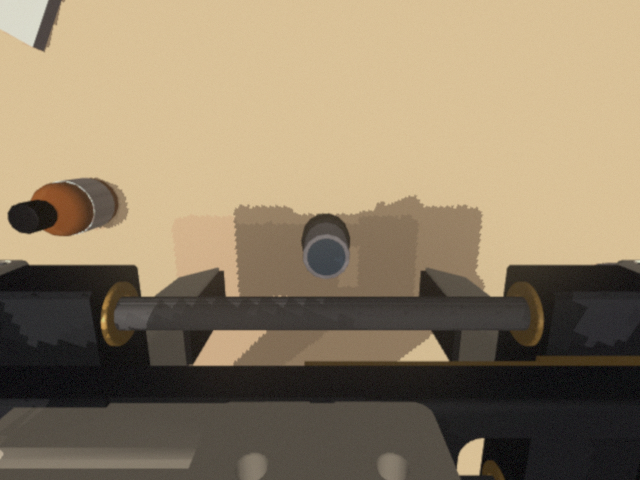

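The eyepiece (326,250) is centred between the jaws at (544,-394) mm, and the bottle stands well clear on the left.

>>> jog_arm(commands="-1 0.002 -0.004 -0.12 0 0 0;-1 0 0 -0.1 0 0 0;-1 0 0 -0.062 0 0 0;-1 0 0 0 0 0 0;1 0 0 0 0 0 0", force=20)

```text
clock: 6.85
position: [0.5452, -0.3935, 0.0276]
ee_rot: [-2.603, 1.758, -0.001]
force: [0.5, -0.1, -0.2]
width: 0.952
```

>>> jog_arm(commands="1 0 0 0 0 0 0;1 0 0 0 0 0 0;1 0 0 0 0 0 0;1 0 0 0 0 0 0;1 0 0 0 0 0 0")

```text
clock: 7.35
position: [0.5445, -0.3942, 0.0272]
ee_rot: [2.602, -1.76, 0.001]
force: [0.4, -0.2, 0.5]
width: 0.527
```

>>> jog_arm(commands="1 0 0 0 0 0 0;1 0 0 0 0 0 0;1 0 0 0 0 0 0;1 0 0 0 0 0 0;1 0 0 0 0 0 0")

```text
clock: 7.85
position: [0.5444, -0.3942, 0.0269]
ee_rot: [2.602, -1.76, -0.0]
force: [-0.2, -0.4, -0.4]
width: 0.321
```

>>> jog_arm(commands="1 0 0 0.04 0 0 0;1 0 0 0.1 0 0 0;1 0 0 0.13 0 0 0;1 0 0 0.1 0 0 0;1 0 0 0 0 0 0")

```text
clock: 8.35
position: [0.5471, -0.3957, 0.144]
ee_rot: [-2.602, 1.76, -0.014]
force: [0.4, 0.3, -0.1]
width: 0.322
```

>>> jog_arm(commands="1 -0.028 0.16 0 0 0 0;1 -0.028 0.16 0 0 0 0;1 -0.028 0.16 0 0 0 0;1 -0.028 0.16 0 0 0 0;1 -0.028 0.16 0 0 0 0")

```text
clock: 8.85
position: [0.5016, -0.1523, 0.1381]
ee_rot: [-2.602, 1.76, -0.0]
force: [1.4, 0.2, -0.6]
width: 0.321
```

>>> jog_arm(commands="1 -0.028 0.16 0 0 0 0;1 -0.028 0.16 0 0 0 0;1 -0.028 0.16 0 0 0 0;1 -0.028 0.16 0 0 0 0;1 -0.028 0.16 0 0 0 0")

```text
clock: 9.35
position: [0.4597, 0.0876, 0.1383]
ee_rot: [-2.602, 1.76, -0.001]
force: [1.2, 0.3, -0.3]
width: 0.324
```

>>> jog_arm(commands="1 0 0.01 -0.08 0 0 0;1 0 0 -0.08 0 0 0;1 0 0 0 0 0 0;1 0 0 0 0 0 0;1 0 0 0 0 0 0")

```text
clock: 9.85
position: [0.4611, 0.0887, 0.091]
ee_rot: [-2.601, 1.76, -0.002]
force: [-0.1, 0.1, -1.5]
width: 0.327
```

Run:
```python
from cell import status, viewer
from h import *
s=status.observe(); print(s["position"],s["ee_rot"],s["width"])
d=viewer.get_image("wrist"); cv2.imwrite("pics/w4.png",d["pixels"][:,:,::-1]); 
for n in RESTS:rest(d,n)
d=viewer.get_image("scene");rest(d,"med")
```

```text
[0.46113733 0.08868427 0.09096775] [-2.60101747e+00  1.76029176e+00 -1.52446041e-03] 0.3271964858289787
large 53 ((608.8784790039062, -70.8412094116211), (11.268936157226562, 5.1129865646362305), 23.694473266601562)
med 9976 ((459.0694580078125, 88.1632080078125), (96.143310546875, 96.28871154785156), 68.446533203125)
small 1748 ((468.51629638671875, -98.4835433959961), (70.60865783691406, 40.23305892944336), 34.26747512817383)
obl 5039 ((597.3671264648438, 132.01681518554688), (76.32054138183594, 61.50630187988281), 79.75894165039062)
med 281 ((469.4522705078125, 94.98418426513672), (139.19821166992188, 91.04130554199219), 51.12504959106445)
```

View pics/w4.png

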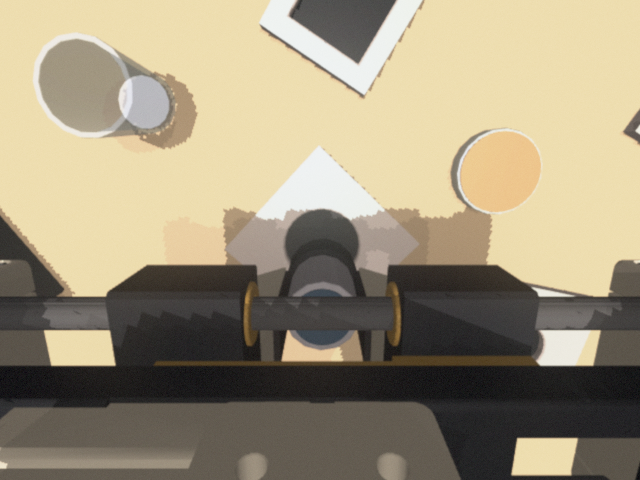

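The eyepiece hangs over the medium rest, with its dark recess at (322,245), centred to about 1 mm. The beaker at (105,90) is well clear.

>>> jog_arm(commands="1 -0.003 -0.002 -0.1 0 0 0;1 0 0 -0.05 0 0 0;1 0 0 -0.03 0 0 0;1 0 0 -0.012 0 0 0;1 0 0 0 0 0 0")

```text
clock: 10.45
position: [0.4598, 0.0883, 0.0325]
ee_rot: [-2.602, 1.76, -0.0]
force: [-0.7, 0.0, -1.7]
width: 0.323
```

>>> jog_arm(commands="1 0 0 0 0 0 0;-1 0 0 0 0 0 0;-1 0 0 0 0 0 0;-1 0 0 0 0 0 0;-1 0 0 0.05 0 0 0")

```text
clock: 10.95
position: [0.4585, 0.088, 0.0465]
ee_rot: [2.601, -1.759, -0.003]
force: [-1.4, 0.6, 0.0]
width: 0.619
```

>>> jog_arm(commands="-1 0 0 0.1 0 0 0;-1 0 0 0.13 0 0 0;-1 0 0 0.06 0 0 0;-1 0 0 0 0 0 0;-1 0 0 0 0 0 0")

```text
clock: 11.45
position: [0.4595, 0.0882, 0.1343]
ee_rot: [-2.602, 1.76, -0.001]
force: [-0.6, -0.9, -0.1]
width: 0.993
```

Run:
```python
from cell import status, viewer
from h import *
s=status.observe(); print(s["position"],s["ee_rot"],s["width"])
d=viewer.get_image("wrist"); rest(d,"med"); top(d,(.459,.0885),.059,.035)
```

```text
[0.45952869 0.08816876 0.13432196] [-2.60214388e+00  1.75966669e+00 -9.35858684e-04] 0.9930728474663428
med 10242 ((459.05841064453125, 88.13704681396484), (96.13654327392578, 96.30229187011719), 68.4764404296875)
1472 [0.4608 0.0889 0.0594] [0.0579 0.0595 0.0606] ((460.2531433105469, 88.71781921386719), (29.498069763183594, 29.09674835205078), 47.95778274536133) ((460.1420593261719, 88.637451171875), 14.922004699707031)
```

The eyepiece is seated, with its top at 59.4 mm and about 1.3 mm off centre. Next, the slide box, with a +33° yaw.

>>> jog_arm(commands="-1 -0.0617 0.1384 0 0 0 0.0183;-1 -0.0617 0.1384 0 0 0 0.0183;-1 -0.0617 0.1384 0 0 0 0.0183;-1 -0.0617 0.1384 0 0 0 0.0183;-1 -0.0617 0.1384 0 0 0 0.0183")

```text
clock: 12.0
position: [0.3654, 0.2968, 0.1331]
ee_rot: [2.995, -0.942, -0.002]
force: [1.7, -0.3, 0.2]
width: 1.002
```

>>> jog_arm(commands="-1 0 0 -0.05 0 0 0;-1 0 0 -0.03 0 0 0;-1 0 0 0 0 0 0;-1 0 0 0 0 0 0;-1 0 0 0 0 0 0")

```text
clock: 12.5
position: [0.3676, 0.2951, 0.1104]
ee_rot: [2.993, -0.953, 0.0]
force: [-0.2, 0.0, -0.7]
width: 1.001
```

Run:
```python
from cell import status, viewer
from h import *
s=status.observe(); r=s["ee_rot"]; print(s["position"],r,np.degrees(2*np.arctan2(r[1],r[0])),s["joints"].round(2))
d=viewer.get_image("wrist"); cv2.imwrite("pics/w5.png",d["pixels"][:,:,::-1]); top(d,(.366,.296),.044,.06)
```

```text
[0.36759426 0.29509678 0.11044707] [ 2.99344706e+00 -9.52555463e-01  3.81725321e-04] -35.303552010545495 [-0.43  0.37 -0.45  2.05  0.23  0.77 -1.64]
5735 [0.3692 0.301  0.0442] [0.0429 0.0442 0.0454] ((368.1474914550781, 299.4828796386719), (74.57462310791016, 34.039527893066406), 54.356197357177734) ((368.1635437011719, 299.0078125), 40.487648010253906)
```

View pics/w5.png

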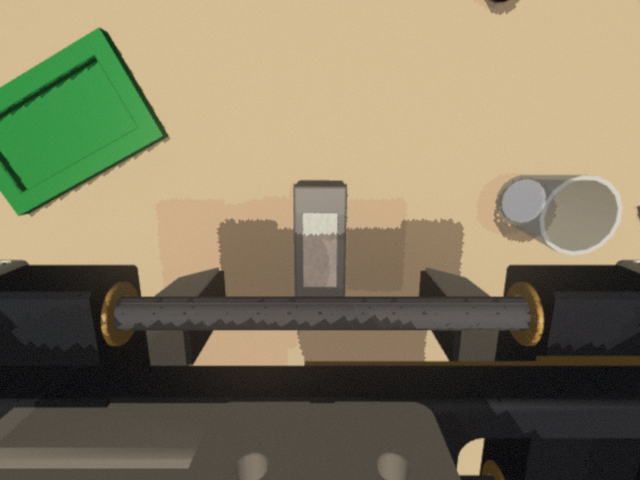

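The slide box stands square between the jaws (320,240), aligned within 1°. Its centre is about (365,295) mm after allowing for the hidden end.

>>> jog_arm(commands="-1 -0.002 -0.001 -0.12 0 0 0;-1 0 0 -0.12 0 0 0;-1 0 0 -0.068 0 0 0;1 0 0 0 0 0 0;1 0 0 0 0 0 0", force=25)

```text
clock: 13.05
position: [0.3667, 0.2956, 0.0185]
ee_rot: [-2.994, 0.95, -0.0]
force: [0.5, 0.5, 0.5]
width: 0.869
```

>>> jog_arm(commands="1 0 0 0 0 0 0;1 0 0 0 0 0 0;1 0 0 0 0 0 0;1 0 0 0 0 0 0;1 0 0 0 0 0 0")

```text
clock: 13.55
position: [0.3665, 0.2956, 0.0182]
ee_rot: [-2.994, 0.95, -0.001]
force: [0.2, -0.4, 0.8]
width: 0.437
```

>>> jog_arm(commands="1 0 0 0 0 0 0;1 0 0 0 0 0 0;1 0 0 0.03 0 0 0;1 0 0 0.08 0 0 0;1 0 0 0.12 0 0 0")

```text
clock: 14.05
position: [0.3652, 0.2946, 0.0868]
ee_rot: [2.992, -0.948, -0.004]
force: [0.4, 0.7, -1.4]
width: 0.368
```

>>> jog_arm(commands="1 0 0 0.12 0 0 0;1 0 0 0.08 0 0 0;1 0.1096 -0.0704 0 0 0 -0.0225;1 0.1096 -0.0704 0 0 0 -0.0225;1 0.1096 -0.0704 0 0 0 -0.0225")

```text
clock: 14.55
position: [0.4659, 0.2314, 0.1478]
ee_rot: [-2.723, 1.565, -0.0]
force: [0.5, 1.3, -1.4]
width: 0.368
```

>>> jog_arm(commands="1 0.1096 -0.0704 0 0 0 -0.0225;1 0.1096 -0.0704 0 0 0 -0.0225;1 0.1096 -0.0704 0 0 0 -0.0225;1 0.1096 -0.0704 0 0 0 -0.0225;1 0.1096 -0.0704 0 0 0 -0.0225")

```text
clock: 15.05
position: [0.6302, 0.1257, 0.1473]
ee_rot: [2.013, -2.412, -0.001]
force: [-0.5, 0.0, -2.0]
width: 0.366
```

>>> jog_arm(commands="1 0 0 -0.1 0 0 0;1 0 0 -0.08 0 0 0;1 0 0 0 0 0 0;1 0 0 0 0 0 0;1 0 0 0 0 0 0")

```text
clock: 15.55
position: [0.6302, 0.1272, 0.0946]
ee_rot: [-2.019, 2.404, -0.001]
force: [-0.7, -0.4, -1.8]
width: 0.37
```

Run:
```python
from cell import status, viewer
from h import *
s=status.observe(); r=s["ee_rot"]; print(s["position"],r,np.degrees(2*np.arctan2(r[1],r[0])),s["joints"].round(2),s["width"])
d=viewer.get_image("wrist"); cv2.imwrite("pics/w6.png",d["pixels"][:,:,::-1])
for n in RESTS:rest(d,n)
```

```text
[0.63017898 0.12716631 0.09463143] [-2.01881960e+00  2.40440049e+00 -9.72217401e-04] 260.0360136132193 [-0.21  0.59 -0.11  1.66  0.08  0.89 -2.09] 0.36970645125464796
large 3566 ((651.4863891601562, -82.32393646240234), (23.136281967163086, 97.36141204833984), 88.1839599609375)
med 0 
small 654 ((415.86724853515625, -41.33434295654297), (42.654815673828125, 19.37571907043457), 8.52756404876709)
obl 4938 ((650.5046997070312, 122.3414306640625), (76.15518951416016, 82.51764678955078), 79.94092559814453)
```

View pics/w6.png

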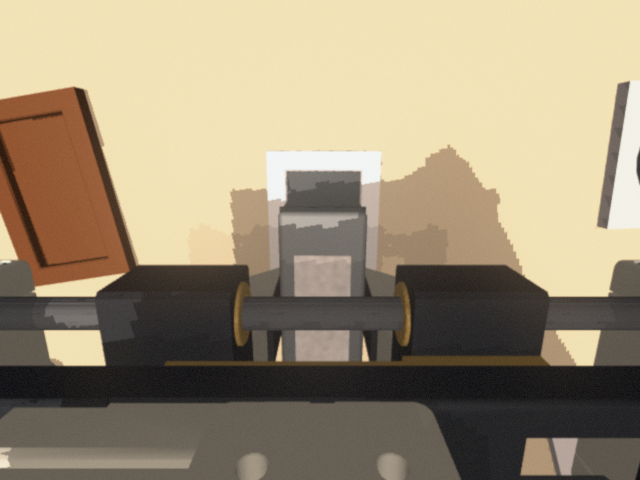

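The slide box hangs over the oblong rest, with the white rim at (325,160) and the recess end at (322,185) square to it. The rest centre computes to (629,126) mm, matching the command. Lower and release.

>>> jog_arm(commands="1 0.001 -0.001 -0.1 0 0 0;1 0 0 -0.07 0 0 0;1 0 0 -0.04 0 0 0;1 0 0 -0.022 0 0 0;1 0 0 0 0 0 0")

```text
clock: 16.1
position: [0.6298, 0.1264, 0.0233]
ee_rot: [2.02, -2.406, -0.0]
force: [0.2, -0.7, -1.4]
width: 0.367
```

>>> jog_arm(commands="1 0 0 0 0 0 0;-1 0 0 0 0 0 0;-1 0 0 0 0 0 0;-1 0 0 0 0 0 0;-1 0 0 0.05 0 0 0")

```text
clock: 16.6
position: [0.6284, 0.1259, 0.0374]
ee_rot: [2.018, -2.404, -0.002]
force: [-0.2, -0.1, 0.7]
width: 0.668
```

>>> jog_arm(commands="-1 0 0 0.12 0 0 0;-1 0 0 0.13 0 0 0;-1 0 0 0.09 0 0 0;-1 0 0 0 0 0 0;-1 0 0 0 0 0 0")

```text
clock: 17.1
position: [0.6302, 0.1264, 0.142]
ee_rot: [-2.018, 2.405, -0.002]
force: [-0.1, -0.3, -0.8]
width: 0.998
```

Run:
```python
from cell import status, viewer
from h import *
s=status.observe(); r=s["ee_rot"]; print(s["position"])
d=viewer.get_image("wrist"); rest(d,"obl"); top(d,(.629,.1265),.047,.05)
d=viewer.get_image("scene"); rest(d,"obl"); top(d,(.629,.1265),.047,.05)
```

```text
[0.63021855 0.126425   0.14198759]
obl 5950 ((630.7734985351562, 126.05747985839844), (76.1866455078125, 123.55772399902344), 79.72894287109375)
5099 [0.6327 0.1259 0.0472] [0.0459 0.0472 0.0485] ((630.6405029296875, 126.2493667602539), (34.115379333496094, 83.3535385131836), 79.57877349853516) ((630.5731201171875, 125.93226623535156), 44.29795837402344)
obl 294 ((632.168212890625, 141.9977569580078), (109.1727066040039, 128.03797912597656), 79.99041748046875)
428 [0.6316 0.1253 0.0472] [0.0439 0.0474 0.0504] ((631.0806274414062, 126.67615509033203), (39.14710998535156, 84.8990478515625), 77.25881958007812) ((631.0713500976562, 127.71401977539062), 44.30593490600586)
```

The slide box is seated, with its top at 47.2 mm, under 1 mm off centre and 0.2° off in yaw. Last, the objective.

>>> jog_arm(commands="-1 -0.0462 0.1586 0 0 0 0.0225;-1 -0.0462 0.1586 0 0 0 0.0225;-1 -0.0462 0.1586 0 0 0 0.0225;-1 -0.0462 0.1586 0 0 0 0.0225;-1 -0.0462 0.1586 0 0 0 0.0225", force=20)

```text
clock: 17.7
position: [0.559, 0.3655, 0.1391]
ee_rot: [2.73, -1.55, -0.001]
force: [-0.5, 0.5, -0.5]
width: 0.999
```

>>> jog_arm(commands="-1 0 0 -0.06 0 0 0;-1 0 0 -0.04 0 0 0;-1 0 0 0 0 0 0;-1 0 0 0 0 0 0;-1 0 0 0 0 0 0")

```text
clock: 18.2
position: [0.5614, 0.3631, 0.1108]
ee_rot: [-2.726, 1.562, -0.001]
force: [0.7, -0.0, -0.2]
width: 1.002
```

Run:
```python
from cell import status, viewer
from h import *
s=status.observe(); r=s["ee_rot"]; print(s["position"],r,np.degrees(2*np.arctan2(r[1],r[0])),s["joints"].round(2))
d=viewer.get_image("wrist"); cv2.imwrite("pics/w7.png",d["pixels"][:,:,::-1]); top(d,(.56,.364),.050,.04); top(d,(.56,.364),.04,.04)
```

```text
[0.56142105 0.36306144 0.11081566] [-2.72585683e+00  1.56156774e+00 -1.21352226e-03] 300.38560347061605 [-0.47  0.63 -0.3   1.56  0.21  0.98 -1.87]
710 [0.5613 0.367  0.0498] [0.0456 0.0503 0.0531] ((560.3097534179688, 366.38739013671875), (19.975374221801758, 19.78455924987793), 40.09345245361328) ((560.3901977539062, 366.3731384277344), 10.447080612182617)
329 [0.5638 0.3683 0.0423] [0.0387 0.0429 0.0447] ((560.5367431640625, 366.67462158203125), (23.359210968017578, 23.648300170898438), 35.30535888671875) ((559.8153686523438, 366.3666076660156), 12.449012756347656)
```

View pics/w7.png

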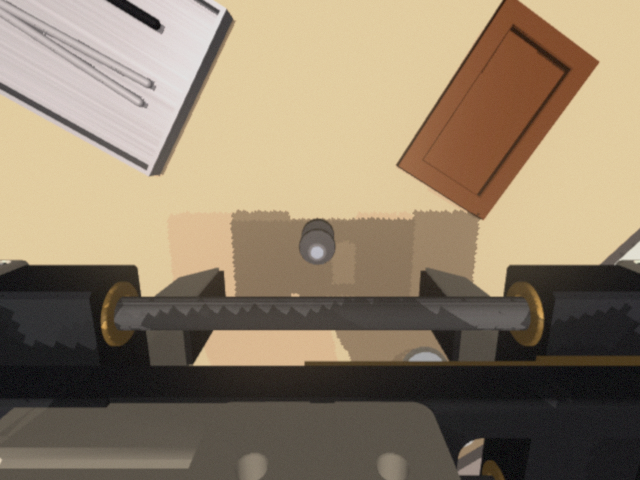

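The objective (317,240) sits between the jaws at (560,366) mm. Correct by 2 mm, descend and grip.

>>> jog_arm(commands="-1 0.001 0.006 -0.12 0 0 0;-1 0 0 -0.12 0 0 0;-1 0 0 -0.077 0 0 0;1 0 0 0 0 0 0;1 0 0 0 0 0 0")

```text
clock: 18.75
position: [0.5613, 0.366, 0.0161]
ee_rot: [-2.727, 1.559, -0.0]
force: [1.0, 0.7, 0.1]
width: 0.869
```

>>> jog_arm(commands="1 0 0 0 0 0 0;1 0 0 0 0 0 0;1 0 0 0 0 0 0;1 0 0 0 0 0 0;1 0 0 0 0 0 0")

```text
clock: 19.25
position: [0.5608, 0.3661, 0.0156]
ee_rot: [-2.727, 1.559, -0.0]
force: [-0.5, 0.0, 1.2]
width: 0.439
```

>>> jog_arm(commands="1 0 0 0 0 0 0;1 0 0 0 0 0 0;1 0 0 0 0 0 0;1 0 0 0 0 0 0;1 0 0 0 0 0 0")

```text
clock: 19.75
position: [0.5607, 0.366, 0.0152]
ee_rot: [2.728, -1.559, -0.0]
force: [-0.1, 0.3, -0.4]
width: 0.254
```

>>> jog_arm(commands="1 0 0 0.04 0 0 0;1 0 0 0.12 0 0 0;1 0 0 0.14 0 0 0;1 0 0 0.1 0 0 0;1 0 0 0 0 0 0")

```text
clock: 20.25
position: [0.563, 0.3681, 0.1414]
ee_rot: [-2.72, 1.555, -0.005]
force: [0.5, 1.0, -1.1]
width: 0.255
```

>>> jog_arm(commands="1 -0.04 -0.1475 0 0 0 0;1 -0.04 -0.1475 0 0 0 0;1 -0.04 -0.1475 0 0 0 0;1 -0.04 -0.1475 0 0 0 0;1 -0.04 -0.1475 0 0 0 0")

```text
clock: 20.75
position: [0.4997, 0.1429, 0.1352]
ee_rot: [2.727, -1.558, 0.0]
force: [1.4, -1.1, -0.7]
width: 0.254
```

>>> jog_arm(commands="1 -0.04 -0.1475 0 0 0 0;1 -0.04 -0.1475 0 0 0 0;1 -0.04 -0.1475 0 0 0 0;1 -0.04 -0.1475 0 0 0 0;1 -0.04 -0.1475 0 0 0 0")

```text
clock: 21.25
position: [0.4397, -0.0781, 0.1354]
ee_rot: [2.728, -1.558, 0.0]
force: [0.9, 0.1, -0.8]
width: 0.256
```

>>> jog_arm(commands="1 0 0 -0.08 0 0 0;1 0 0 -0.08 0 0 0;1 0 0 0 0 0 0;1 0 0 0 0 0 0;1 0 0 0 0 0 0")

```text
clock: 21.75
position: [0.4414, -0.0761, 0.0882]
ee_rot: [-2.728, 1.557, -0.002]
force: [-0.1, 0.8, -0.6]
width: 0.257
```

Run:
```python
from cell import status, viewer
from h import *
s=status.observe(); r=s["ee_rot"]; print(s["position"],s["width"])
d=viewer.get_image("wrist"); cv2.imwrite("pics/w8.png",d["pixels"][:,:,::-1]); rest(d,"small")
```

```text
[ 0.4414182  -0.07608292  0.0882084 ] 0.25718361499143455
small 11043 ((448.8644714355469, -75.50288391113281), (79.60768127441406, 96.39038848876953), 9.829243659973145)
```

View pics/w8.png

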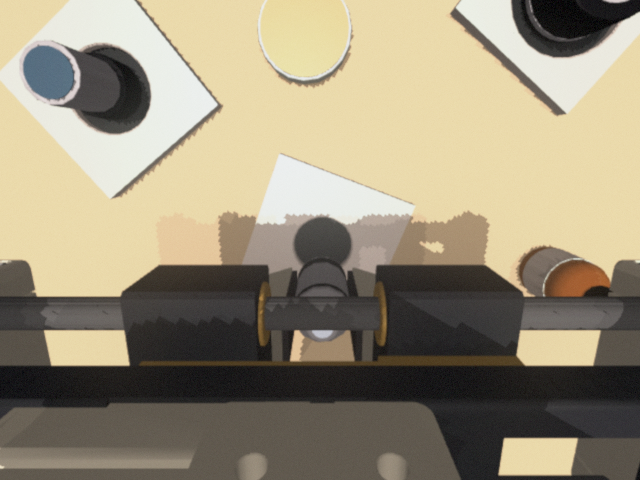

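The objective hangs over the small recess (322,243), on centre to about 1 mm. The eyepiece (upper left) and the condenser (upper right) sit in their recesses.

>>> jog_arm(commands="1 0.001 -0.001 -0.1 0 0 0;1 0 0 -0.07 0 0 0;1 0 0 -0.035 0 0 0;1 0 0 -0.018 0 0 0;1 0 0 0 0 0 0")

```text
clock: 22.3
position: [0.4412, -0.0766, 0.0205]
ee_rot: [2.728, -1.558, -0.0]
force: [-0.2, -0.6, -1.1]
width: 0.254
```

>>> jog_arm(commands="1 0 0 0 0 0 0;-1 0 0 0 0 0 0;-1 0 0 0 0 0 0;-1 0 0 0 0 0 0;-1 0 0 0.05 0 0 0")

```text
clock: 22.8
position: [0.4401, -0.0767, 0.0346]
ee_rot: [2.727, -1.558, -0.003]
force: [-0.6, -0.9, 0.1]
width: 0.554
```

>>> jog_arm(commands="-1 0 0 0.12 0 0 0;-1 0 0 0.13 0 0 0;-1 0 0 0.13 0 0 0;-1 0 0 0 0 0 0;-1 0 0 0 0 0 0")

```text
clock: 23.3
position: [0.4416, -0.077, 0.1503]
ee_rot: [-2.727, 1.559, -0.004]
force: [-0.2, 0.7, -0.2]
width: 0.974
```

Run:
```python
from cell import status, viewer
from h import *
s=status.observe(); print(s["position"],s["width"],s["force"])
d=viewer.get_image("wrist"); rest(d,"small"); top(d,(.441,-.0765),.053,.03); cv2.imwrite("pics/w9.png",d["pixels"][:,:,::-1])
d=viewer.get_image("scene"); top(d,(.505,.231),.0625,.05,.008); top(d,(.505,-.222),.068,.05,.008); top(d,(.441,-.0765),.053,.03)
cv2.imwrite("pics/s9.png",cv2.resize(d["pixels"][100:420,160:500,::-1],None,fx=1.8,fy=1.8,interpolation=cv2.INTER_CUBIC))
```

```text
[ 0.44159063 -0.07697944  0.1502981 ] 0.9736477790556005 [-0.17845944  0.68899712 -0.20861462]
small 10670 ((440.5893249511719, -76.70330810546875), (96.39631652832031, 96.23048400878906), 9.78711223602295)
539 [ 0.4424 -0.0762  0.0528] [0.0484 0.0533 0.0562] ((441.5384521484375, -76.61536407470703), (19.663726806640625, 19.997940063476562), 24.061189651489258) ((441.58917236328125, -76.97651672363281), 10.388787269592285)
154 [0.506  0.2309 0.0616] [0.0549 0.062  0.0679] ((505.9580078125, 231.00146484375), (44.9521369934082, 51.593021392822266), 24.278467178344727) ((503.8179931640625, 230.0362091064453), 26.28229331970215)
76 [ 0.5068 -0.2237  0.0688] [0.0627 0.0694 0.0729] ((506.3499450683594, -222.87501525878906), (16.29996681213379, 18.431529998779297), 32.484859466552734) ((505.63079833984375, -222.6350555419922), 9.948319435119629)
51 [ 0.4437 -0.0783  0.0525] [0.0484 0.052  0.0569] ((443.2711181640625, -78.8572006225586), (18.590457916259766, 17.81254768371582), 37.018096923828125) ((443.67352294921875, -76.88524627685547), 10.862812995910645)
```

View pics/s9.png

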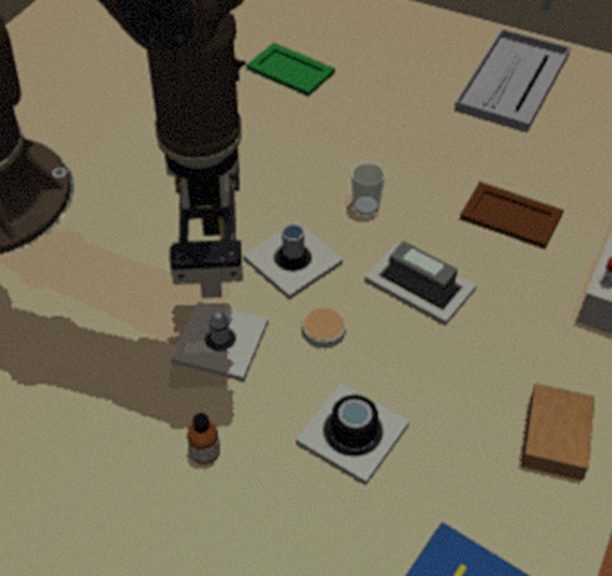

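All four parts stand in their rests: objective (220,330), eyepiece (293,245), condenser (354,422) and box (422,272). The beaker and bottle have not moved, and the gripper is clear above. Handing in.

```bash
python3 -c "
from cell import arm; print(arm.sign_off())"
```

```text
the job is handed in; nothing more can be done
None
```

All four parts are standing upright in their matching rests, and I handed the job in at about 23 s of the 120 s allowed. No verdict is reported, so the figures below are my own checks.

| Part | Rest | Off centre | Top height measured (expected) |
|---|---|---|---|
| Objective | small | 1 mm | about 55 mm (55 mm) |
| Eyepiece | medium | 1.3 mm | 59.4 mm (59 mm) |
| Condenser | large | 1.5 mm | 45.5 mm (45 mm) |
| Slide box | oblong | under 1 mm, 0.2° off lengthwise | 47.2 mm (47 mm) |

- **Objective height:** its narrow nose is too small for a clean height reading. The 55 mm comes from the top of the depth spread and from its release height of about 1.5 mm above the floor.
- **Beaker and stain bottle:** both were still within about 1 mm of their starting positions, and the gripper ended open and clear of everything.
- **Camera disagreement:** the scene camera read the parts up to about 3 mm away from the wrist camera, so I relied on the wrist views.
- **Forces:** the only notable one was a 27 N push while seating the condenser, within the 120 N wrist limit. I released the other three 1.5–2 mm above contact.

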